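Swap a transit lid for the viewing cover

ROBOT

A 7-joint arm with a two-finger parallel gripper is mounted at the origin on a cart in front of the work surface, level with it; the furniture and walls round the work are solid. World frame = base frame: x ahead of the robot, y to its left, z up, the work surface at z = 0. Lengths are in m, angles in rad, forces in N, time in s.
With the tool pointing down it reaches from about 0.425 to 0.875 m from the base axis. Payload 4.7 kg.
Tool frame: the origin (TCP) lies midway between the tips of the shut fingers; the grasp point (between the pads) lies 19 mm behind it (r.hold_point_z is the distance from the TCP to the grasp point, in m); z points along the fingers, y is the line along which they close (so a half turn about z gives the same grasp; the last joint's range is limited). The gripper opens to 87 mm and grips with 3 to 60 N. Pads are 19 mm wide; open, the fingers measure 117 mm over their backs; the gripper's body (75 mm by 190 mm) begins 51 mm behind the grasp point.
Start: joints at [1.139, 0.321, -0.07, 1.45, 0.023, 1.371, -0.057], TCP at [0.28, -0.587, 0.223] pointing down, gripper open.
Joint ranges: [-2.86, 2.86], [-0.3, 2.09], [-1.38, 1.24], [0.06, 2.45], [-1.56, 4.7], [0.09, 2.05], [-2.69, 2.69]. Speed limits (rad/s): [2.57, 2.57, 3.14, 3.14, 3.14, 3.14, 3.14].

INTERFACE

Orientations are given as [roll, pitch, yaw] about the fixed x, y, z axes, in that order (R = Rz(yaw) Ry(pitch) Rx(roll)).
In Python, from bench import r, optics, status gives the robot as it stands (r), with the cameras (optics) and the readings (status). Calls block until the motion is done:
- r.reach(position, orientation): joint-space move of the TCP to a pose.
- r.movel(position, ori=None, feed=0.15, threshold=None): straight line of the TCP; ori=None keeps the orientation; feed is the mean speed in m/s. With threshold (N) it stops when the force on the tool has changed by that much, and returns True; else False.
- r.goto_joints(angles): joint-space move.
- r.gripper_to(opening, f_grip=None): finger opening in m; f_grip is the grip in N (None keeps the last); returns when the fingers have stopped.
- r.dwell(seconds).
- r.ik(position, orientation): joint angles nearest the present ones, or None.
- optics.camera(name): name is "scene" or "side" or "wrist"; returns a dict with "image" (400x640x3 uint8, blue, green, red), "camera_matrix" (3x3 intrinsics, pixels), "R" (3x3) and "t" (3): a world point X has camera coordinates R X + t. Camera axes: x right, y down, z forward; pixel columns grow to the right and rows downward; lengths in m; the calibration is good to about 2 mm. A picture is of the moment at which its call begins. There is no depth.
A pose or a line that the arm cannot do raises r.MotionError and nothing moves.
- r.finish_job(): hands the job in; it is judged then, once.
Readings, each from a call of its own:
- status.read_clock(): time.
- status.read_qpos(): joint angles.
- status.read_dq(): joint speeds.
- status.read_joint_efforts(): joint torques, N m.
- status.read_tcp_pos(): TCP position.
- status.read_tcp_rot(): TCP orientation.
- status.read_ft_force(): force on the tool from outside, world axes, zero at the start.
- status.read_torque(): the same for the moment, N m.
- status.read_width(): finger opening in m.
- status.read_finger_force(): force on a finger pad.
Only numpy, scipy, OpenCV 4.12 (cv2) and the standard library are available. Lean on these libraries where they do the work, as an engineer would, in place of code of your own. Each camera call takes 0.05 s, during which the arm holds its last target. There are 200 camera calls.

TASK

Get the blue egg case ready for viewing: swing its lid up to upright on the hinges, lift it straight up off the hinge pins and stand it, hinge side down, in the slot of the wooden lid stand. Then lower the clear cover level onto the open case so that both brass studs come up through its two holes and it lies flat on the rim. Let neither the lid nor the cover drop, and leave the eggs on stands and the other things on the bench where they are.

Things in the scene. Friction and masses are not known exactly. Their poses are not given: they have to be found in the camera images.
- case: Fixed blue case, open-topped box 130 (x) x 160 (y) x 55 mm high; origin at the centre of its underside, on the bench; x axis from its front (the lip side, facing left seen from the robot) to its hinges (facing right). Walls 10 mm front and rear, 18 mm at the sides; the boxes inside stay below the rim. On each side wall, at x 0, y +-68, a brass stud; hidden by the shut lid.
- case_hinge (a point): Fixed point on the hinge pins' axis, midway between them: case frame x 82, z 62 mm; axes as the case's. Two steel brackets at y +-45 each hold a pin lying along y, flatted: 5 mm thick in x, 14 mm tall. Behind each pin a back stop, up to 104 mm above the bench, stops the lid about 6 degrees past upright, where it stays by itself.
- lid: Loose lid, 0.28 kg. Origin on its hinge axis, midway. Shut: axes as the case's; upright: x down, z level, away from the case. Plate x -147 to -17, y +-80, z 5 to 13 mm; skirt 6 mm thick under its edge down to z -7, resting on the rim. Swings freely; falls shut if let go before upright.
- lid_knuckles (a point): At the lid's origin. Two steel C-shaped knuckles at lid y +-45, 20 mm wide, 12.5 mm outer radius, with an 8.6 mm mouth facing the lid's +x. They lock on the flatted pins when shut and come off them straight up only within about 10 degrees of upright; 20 mm of lift clears the pins.
- lid_lip (a point): Middle of the front edge of the lid's finger lip (lid x -171, z 9), the top edge when the lid is upright. The lip is 110 mm wide, 8 mm thick (z 5 to 13) and stands out 24 mm from the lid's front face, which is flush with the case's front wall; shut, its underside is 67 mm above the bench with free space below it.
- lid_stand: Fixed light-wood stand, base 92 (x) x 150 (y) x 10 mm, origin at the centre of its underside. Two walls along y, 140 mm long, 64 mm high, round tops, leave a slot 33 mm wide (x +-16) with its floor 10 mm above the bench. The upright lid goes in hinge side down, width along the slot, facing either way, its origin then 23 mm up; it may lean on a wall.
- cover: Loose clear plastic plate with a grey edge, 0.20 kg, 124 (x) x 160 (y) x 5 mm, lying flat on the bench; origin at the centre of its underside. Two brass-ringed through holes 11 mm in diameter at x 0, y +-68. A black grip bar in the middle, 14 (x) x 70 (y) mm, up to 33 mm above the underside. Fits either way round.
- stud_left (a point): Foot of the brass stud on the case's +y side wall, at rim height (55 mm). Stud 8 mm in diameter, 10 mm tall, its upper 5 mm tapering to 3 mm.
- stud_right (a point): Foot of the like stud on the -y side wall.
- large_egg: Bystander, loose: large dark-green egg on a turned wooden stand, 56x56x96 mm; origin at the centre of its underside. Not to be moved.
- speckled_egg: Bystander, loose: speckled buff egg on a turned wooden stand, 47x47x80 mm; origin at the centre of its underside. Not to be moved.
- blue_egg: Bystander, loose: pale blue egg on a turned wooden stand, 45x45x64 mm; origin at the centre of its underside. Not to be moved.
- loupe: Bystander, loose: black cylindrical loupe, 45x45x36 mm; origin at the centre of its underside. Not to be moved.
- boxed_egg: Bystander, loose: clear specimen box holding a blue egg on cotton, 70x65x47 mm; origin at the centre of its underside. Not to be moved.
- tweezers: Bystander, loose: steel tweezers lying flat at the front of the bench, long axis y, 25x129x10 mm; origin at the centre of its underside. Not to be moved.
- dusting_brush: Bystander, loose: red-handled dusting brush lying flat at the front of the bench, long axis y, 21x152x10 mm; origin at the centre of its underside. Not to be moved.

How it is judged:
On the way, in this order (a step that is already met when the one before it is completed fails the run):
1. the lid is upright (77 to 109 degrees open) with its knuckles still on the hinge pins (angle between lid's own z axis and vertical between 1.35 and 1.9 rad and distance between lid and case_hinge below 0.012 m), for 0.2 s.
2. the lid, still upright, is lifted off: its hinge axis at least 25 mm above the pins (angle between lid's own z axis and vertical between 1.35 and 1.9 rad and z of lid in the frame of case_hinge above 0.025 m), for 0.1 s.
3. the lid stands hinge side down in the slot of the lid stand and is let go (angle between lid's own z axis and vertical between 1.25 and 1.9 rad and x of lid in the frame of lid_stand between -0.016 and 0.016 m and y of lid in the frame of lid_stand between -0.035 and 0.035 m and z of lid in the frame of lid_stand below 0.032 m and contact force between lid and the fingers below 0.1 N and linear speed of lid below 0.03 m/s), for 0.2 s.
At the end, for the whole second after the job is handed in: Lid upright (within 18 deg) in the stand's slot, its knuckles on the slot floor (origin under 32 mm up, within 35 mm of mid-slot), let go, at rest; cover flat on the case rim over both studs (centre within 4 mm, turned under 0.05 rad, within 2.5 mm of the rim) (all of step 3 and horizontal distance between cover and case below 0.004 m and angle between the y axis of cover and the y axis of case, either way round below 0.05 rad and z of cover in the frame of case between 0.052 and 0.0575 m and angle between cover's own z axis and vertical below 0.03 rad and linear speed of cover below 0.02 m/s); the robot touches nothing.
It fails at once if the lid falls or slams: faster than 0.45 m/s with no finger on it (linear speed of lid above 0.45 m/s and contact force between lid and the fingers below 0.05 N).
It fails at once if the cover is dropped: faster than 0.45 m/s with no finger on it (linear speed of cover above 0.45 m/s and contact force between cover and the fingers below 0.05 N).
It fails at once if the cover is tilted by more than 0.35 rad (angle between cover's own z axis and vertical above 0.35 rad).
It fails at once if a bystander is shifted by more than 20 mm or tipped (distance of any of large_egg, speckled_egg, blue_egg, loupe, boxed_egg, tweezers, dusting_brush from where it was at the start of the episode above 0.02 m or angle between any of large_egg, speckled_egg, blue_egg, loupe, boxed_egg, tweezers, dusting_brush's own z axis and vertical above 0.4 rad).
It also fails if it takes over 69 s, if anything falls off the work surface, if the arm or the gripper's body presses on something with over 40 N, if the wrist force passes 120 N, or if a joint passes its speed limit or range.

## Working session

There is one attempt and no reset: what is moved stays moved. The work goes in short steps, each a Python script; the robot and the scene stay as the last script left them, time stands still between calls to the robot, and variables do not carry over. Pictures are saved under pics/ and viewed, at most 13 in all, crops included, and the job is handed in when it is done.

```bash
mkdir -p pics; ls
python3 - <<'E'
from bench import r, optics, status
import cv2,numpy as np
for n in("scene","side"):
    c=optics.camera(n); cv2.imwrite(f"pics/{n}0.png",c["image"]); np.savez(f"{n}0.npz",**{k:c[k] for k in c})
    print(n,c["camera_matrix"].tolist(),(-c["R"].T@c["t"]).tolist(),c["R"][2])
print(status.read_clock(),status.read_tcp_rot(),r.hold_point_z)
E
```

```text
bench.py
pics
scene [[421.2909629080484, 0.0, 315.654043575383], [0.0, 421.2909629080484, 204.7603053582572], [0.0, 0.0, 1.0]] [-0.029563017341283082, 0.5026807095035916, 0.7395149482639014] [ 0.58843166 -0.50342223 -0.63270391]
side [[501.84965978941665, 0.0, 326.45298636089257], [0.0, 501.84965978941665, 184.75073782638722], [0.0, 0.0, 1.0]] [-0.007875431904262153, 0.8713341057165173, 0.605677997800507] [ 0.49768445 -0.73537573 -0.45992687]
0.1 [-3.13988159e+00  1.13992715e-04  4.45831155e-01] 0.0187
```

View pics/scene0.png

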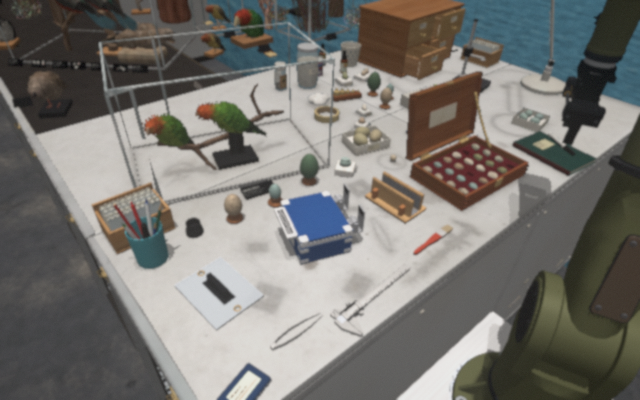

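View pics/side0.png

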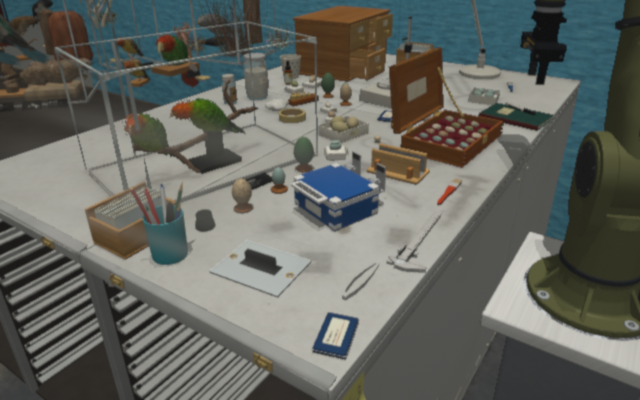

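The scene picture shows the shut blue case at about (318,225) with its lip to the left, its hinge brackets at (350,205), the lid stand at (397,197) and the cover at (218,290). The side view agrees. I'll get coarse positions, then use the wrist camera.

```bash
cat > h.py <<'E'
import cv2,numpy as np
def load(n): return dict(np.load(n+".npz"))
def ray(c,uv):
    p=np.linalg.inv(c["camera_matrix"])@np.array([uv[0],uv[1],1.]); d=c["R"].T@p
    return -c["R"].T@c["t"],d
def onz(c,uv,z):
    o,d=ray(c,uv); return o+d*(z-o[2])/d[2]
def proj(c,X):
    q=c["camera_matrix"]@(c["R"]@np.asarray(X)+c["t"]); return q[:2]/q[2]
E
python3 - <<'E'
from h import *
s=load("scene0"); d=load("side0")
print("cover",onz(s,(218,290),.01),onz(d,(261,268),.005))
for uv in[(178,291),(220,326),(262,293),(217,258)]: print("cc",onz(s,uv,.004))
print("lid",onz(s,(316,217),.075),onz(d,(337,184),.075))
print("stand",onz(s,(397,197),.03),onz(d,(398,163),.03))
for n,uv in dict(lg=(310,180),sp=(234,220),bl=(275,204),lo=(194,233),tw=(297,330),br=(433,240),tool=(348,325)).items(): print(n,onz(s,uv,0))
E
```

```text
cover [0.55346076 0.27693383 0.01      ] [0.55113592 0.27814804 0.005     ]
cc [0.60991413 0.34451335 0.004     ]
cc [0.47410539 0.31786672 0.004     ]
cc [0.49135013 0.20427329 0.004     ]
cc [0.6446023  0.22915436 0.004     ]
lid [0.55202085 0.00291721 0.075     ] [0.54810214 0.00642559 0.075     ]
stand [ 0.51892468 -0.25920041  0.03      ] [ 0.52391975 -0.26189605  0.03      ]
lg [ 0.75878597 -0.1467823   0.        ]
sp [0.74186208 0.12474101 0.        ]
bl [0.73013034 0.00102038 0.        ]
lo [7.61017307e-01 2.30189985e-01 1.11022302e-16]
tw [3.71302495e-01 2.00058567e-01 1.11022302e-16]
br [ 0.3656978  -0.23079656  0.        ]
tool [0.31517687 0.11078878 0.        ]
```

```bash
python3 - <<'E'
from bench import r, optics, status
from h import *
for p in[(.50,-.20,.40),(.5,.1,.4),(.50,.22,.40)]:
  for yaw in(0,-1.57,1.57): 
    q=r.ik(p,[np.pi,0,yaw]); print(p,yaw,None if q is None else np.round(q,2))
i=0
for p in[(.50,-.2,.40),(.5,.20,.40)]:
    r.reach(p,[np.pi,0,0]); r.dwell(.2); c=optics.camera("wrist"); np.savez(f"w{i}.npz",**c); cv2.imwrite(f"pics/w{i}.png",c["image"]); i+=1
    print((-c["R"].T@c["t"]),c["R"][2],c["camera_matrix"][0,0],status.read_clock())
E
python3 -c "
import cv2,numpy as np
a=[cv2.imread(f'pics/w{i}.png') for i in(0,1)]
cv2.imwrite('pics/w01.png',np.vstack(a)[:, :] if 0 else cv2.resize(np.vstack(a),(480,600)))"
```

```text
(0.5, -0.2, 0.4) 0 [ 0.67  0.07 -0.36  1.4   0.03  1.67 -1.26]
(0.5, -0.2, 0.4) -1.57 None
(0.5, -0.2, 0.4) 1.57 [ 0.8   0.08 -0.51  1.39  0.04  1.68  0.3 ]
(0.5, 0.1, 0.4) 0 [ 0.71  0.04 -0.98  1.45  0.04  1.67 -1.84]
(0.5, 0.1, 0.4) -1.57 None
(0.5, 0.1, 0.4) 1.57 [ 0.71  0.04 -0.98  1.45  0.04  1.67 -0.27]
(0.5, 0.22, 0.4) 0 [-0.14  0.09 -0.36  1.38  0.03  1.68 -2.06]
(0.5, 0.22, 0.4) -1.57 [ 0.54  0.22 -1.19  1.36  0.2   1.7   2.53]
(0.5, 0.22, 0.4) 1.57 [-0.13  0.09 -0.36  1.38  0.03  1.68 -0.49]
[ 0.57446209 -0.2007296   0.56234727] [-2.71422595e-01  9.44071228e-04 -9.62459809e-01] 284.14067596769803 2.0917
[0.57521838 0.19898287 0.56271589] [-2.70927491e-01  6.55707312e-04 -9.62599535e-01] 284.14067596769803 3.825
```

View pics/w01.png

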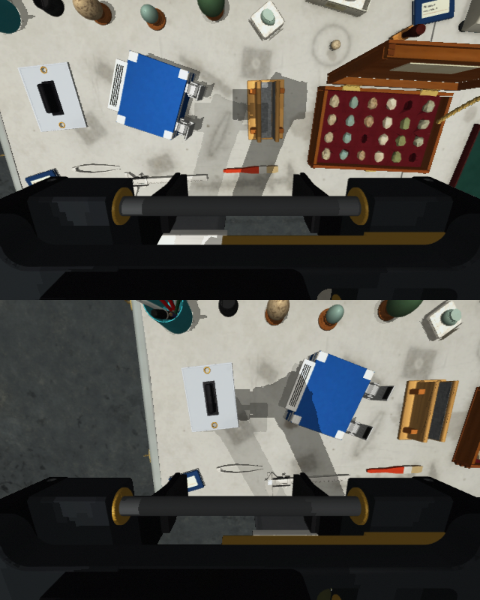

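The wrist pictures (at 0.75 scale) show the case, turned slightly, at about (155,95) in the upper half and (330,395) in the lower. The stand is at (265,110) and the cover, with its bar and two brass holes, at (210,397). I'll enlarge these for accurate corners.

Run:
```python
import cv2,numpy as np
a=cv2.imread('pics/w0.png');b=cv2.imread('pics/w1.png')
k=dict(fx=4,fy=4,interpolation=cv2.INTER_CUBIC)
A=cv2.resize(a[60:195,135:285],None,**k)   #600x540 
S=cv2.resize(a[95:195,320:392],None,fx=3,fy=3,interpolation=cv2.INTER_CUBIC) #216x300
o=np.zeros((540,800,3),np.uint8); o[:,:600]=A; o[:300,600:800]=S[:,8:208]
# cover small
C=cv2.resize(b[75:183,238:328],None,fx=2.2,fy=2.2)[:240,:198]; o[300:300+C.shape[0],600:600+C.shape[1]]=C
cv2.imwrite('pics/z.png',o)
```

```text
(no output)
```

View pics/z.png

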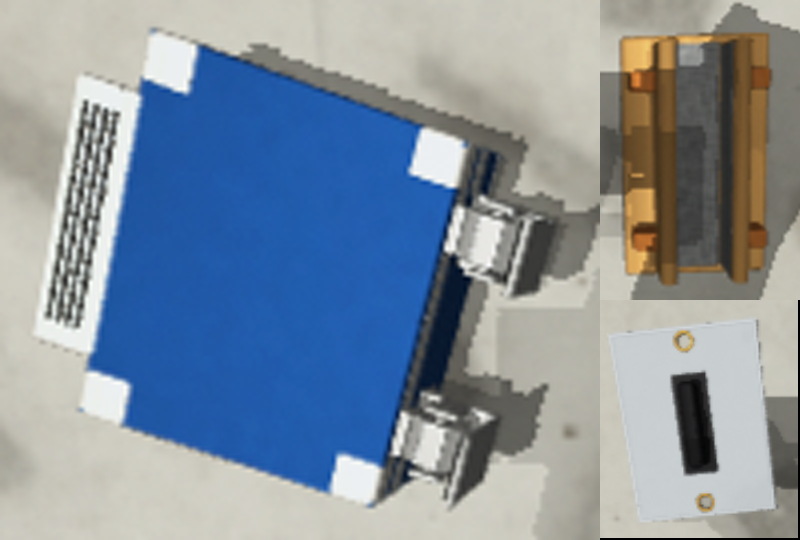

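The crop shows clear corners for the lid top, lip and stand, and the two brass-ringed holes at (684,341) and (706,502). Converting these to positions.

Run:
```python
from h import *
a=load("w0");b=load("w1")
m=lambda x,y,k,ox,oy:((x+.5)/k-.5+ox,(y+.5)/k-.5+oy)
def fit(P,L,name):
    # rigid fit local->world 2D
    P=np.array(P)[:,:2];L=np.array(L,float)
    pc,lc=P.mean(0),L.mean(0);H=(L-lc).T@(P-pc);th=np.arctan2(H[0,1]-H[1,0],H[0,0]+H[1,1])
    R=np.array([[np.cos(th),-np.sin(th)],[np.sin(th),np.cos(th)]]);t=pc-R@lc
    print(name,t,th,"res mm",np.round(1000*(P-(L@R.T+t)),1).tolist()); return t,th
# case frame: lid top corners (x +-65,y+-80); TL = front(left), far => y+? case x~-Y, case y~+X(far)
L=[(-.065,.08),(.065,.08),(.065,-.08),(-.065,-.08),(-.089,.055),(-.089,-.055)]
uv=[(151,28),(467,144),(374,505),(80,410),(80,75),(35,333)]
t,th=fit([onz(a,m(x,y,4,135,60),.075) for x,y in uv],L,"case w0")
# refine/cross-check with projected centres in other views
for n in("scene0","side0","w1"):
    c=load(n);R=np.array([[np.cos(th),-np.sin(th)],[np.sin(th),np.cos(th)]])
    img=c["image"];q=[proj(c,[*(R@np.array(l)+t),.075]) for l in L[:4]]
    hsv=cv2.cvtColor(img,cv2.COLOR_BGR2HSV)
    print(n,np.round(q,1).tolist())
S=lambda x,y:m(x-600+8,y,3,320,95)
fit([onz(a,S(*p),.01) for p in[(621,38),(768,34),(627,273),(762,270)]],[(-.046,.075),(.046,.075),(-.046,-.075),(.046,-.075)],"stand base")
fit([onz(a,S(*p),.064) for p in[(665,38),(742,38),(668,283),(741,283)]],[(-.0245,.07),(.0245,.07),(-.0245,-.07),(.0245,-.07)],"stand walls")
C=lambda x,y:m(x-600,y-300,2.2,238,75)
fit([onz(b,C(*p),.005) for p in[(684,341),(706,502)]],[(0,.068),(0,-.068)],"cover holes")
fit([onz(b,C(*p),.005) for p in[(610,336),(757,320),(775,507),(641,521)]],[(-.062,.08),(.062,.08),(.062,-.08),(-.062,-.08)],"cover plate")
w=load("scene0")["image"];x=load("side0")["image"];y=b["image"]
o=np.zeros((600,800,3),np.uint8)
A=cv2.resize(w[180:270,265:375],None,fx=3.6,fy=3.3);o[:A.shape[0],:A.shape[1]]=A
A=cv2.resize(x[150:240,280:400],None,fx=3.3,fy=3.3);o[:A.shape[0],400:400+A.shape[1]]=A
A=cv2.resize(y[60:195,370:620],None,fx=2.2,fy=2.2);o[300:300+A.shape[0],:A.shape[1]]=A
cv2.imwrite("pics/z2.png",o)
```

```text
case w0 [ 0.562635   -0.00441441] -1.9032823514003265 res mm [[-0.7, 0.1], [-1.2, 1.7], [1.4, 0.1], [0.7, -0.5], [-1.9, -0.2], [1.6, -1.2]]
scene0 [[280.3, 199.5], [328.2, 189.5], [353.5, 228.7], [300.9, 241.4]]
side0 [[292.1, 176.2], [335.2, 162.1], [378.1, 185.3], [333.3, 202.3]]
w1 [[426.6, 66.5], [500.2, 95.1], [455.8, 186.9], [387.3, 162.8]]
stand base [ 0.52811524 -0.26562299] -1.5413682479206217 res mm [[-0.8, -0.7], [-1.2, 1.0], [1.4, -1.5], [0.6, 1.2]]
stand walls [ 0.52859444 -0.26492477] -1.5358868395022942 res mm [[0.6, -2.9], [-1.1, 3.4], [1.1, -2.9], [-0.6, 2.3]]
cover holes [0.55923869 0.2727033 ] -1.4688446945876041 res mm [[-0.1, -0.0], [0.1, 0.0]]
cover plate [0.55887311 0.27216817] -1.4720578196151048 res mm [[-1.5, -0.5], [-1.6, -0.0], [1.7, 1.5], [1.4, -0.9]]
```

View pics/z2.png

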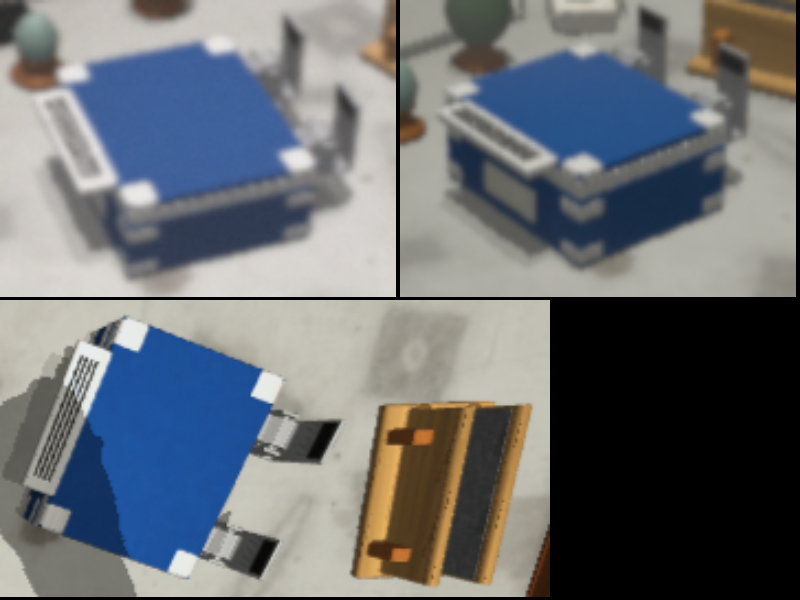

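The lower crop's lid corners match the projected fit within about 1 px, and the scene and side views agree to within 3 px. Next I'll check reachability of the whole plan.

```bash
cat > plan.py <<'E'
import numpy as np
from scipy.spatial.transform import Rotation as Ro
CT=np.array([.5627,-.0044]);TH=-1.9033
ST=np.array([.5283,-.2653]);SY=-1.540
CV=np.array([.5591,.2726]);CY=-1.4695
k=np.array([0,0,1.])
ax=lambda a:np.array([np.cos(a),np.sin(a),0]); ay=lambda a:np.array([-np.sin(a),np.cos(a),0])
u=ax(TH);v=ay(TH);HG=np.r_[CT,0]+.082*u+.062*k
def eul(y,z): 
    x=np.cross(y,z); return Ro.from_matrix(np.c_[x,y,z]).as_euler('xyz')
def lidpt(th,x,z):   # lid-frame point -> world, lid opened by th (rad) on the hinge
    return HG+u*(x*np.cos(th)+z*np.sin(th))+k*(-x*np.sin(th)+z*np.cos(th))
def hook(th,tilt=np.pi/4,sgn=1,d=0,cx=-.160):
    z=u*np.sin(tilt)-k*np.cos(tilt); n=u*np.cos(tilt)+k*np.sin(tilt)  # n: towards the lip, perpendicular to tool
    return lidpt(th,cx,.005-d)-.0095*n, eul(sgn*v,z)
def grasp(th,ins=.019,lift=0):  # tool down along the lid, y across the plate
    X=u*np.cos(th)-k*np.sin(th); Z=u*np.sin(th)+k*np.cos(th)
    return lidpt(th,-.171+ins,.009)+lift*k, eul(Z,X)
D=np.deg2rad
E
python3 - <<'E'
from bench import r, optics, status
from plan import *
f=lambda q:None if q is None else np.round(q,2).tolist()
for s in(1,-1):
  for th in(0,30,60,94):
    for ti in(40,50): print(s,th,ti,f(r.ik(*hook(D(th),D(ti),s))))
print(f(r.ik(*grasp(D(96)))),f(r.ik(*grasp(D(90),lift=.075))))
sd=np.r_[ST,.023+.152]
for h in(0,.12): print(f(r.ik(sd+h*k,eul(ax(SY),-k))))
print(f(r.ik(np.r_[CV,.012],eul(ax(CY),-k))),f(r.ik(np.r_[CT,.07],eul(u,-k))))
E
```

```text
1 0 40 [0.06, 0.84, -0.79, 1.42, 0.89, 1.79, -1.19]
1 0 50 [-0.0, 0.97, -0.82, 1.33, 1.0, 1.97, -1.23]
1 30 40 [0.12, 0.73, -0.84, 1.42, 0.86, 1.86, -1.11]
1 30 50 [0.07, 0.87, -0.89, 1.36, 1.0, 2.05, -1.17]
1 60 40 [0.22, 0.59, -0.83, 1.49, 0.82, 1.86, -1.0]
1 60 50 [0.17, 0.72, -0.88, 1.44, 0.96, 2.03, -1.07]
1 94 40 [0.37, 0.44, -0.8, 1.61, 0.79, 1.76, -0.86]
1 94 50 [0.3, 0.55, -0.82, 1.59, 0.93, 1.91, -0.95]
-1 0 40 [0.24, 1.06, -1.19, 1.41, 1.16, 2.0, 1.83]
-1 0 50 [-0.0, 0.97, -0.82, 1.33, 1.0, 1.97, 1.91]
-1 30 40 [0.28, 0.92, -1.19, 1.41, 1.07, 2.03, 1.91]
-1 30 50 [0.03, 0.83, -0.82, 1.36, 0.96, 2.01, 1.99]
-1 60 40 [0.4, 0.77, -1.18, 1.48, 1.01, 2.01, 2.03]
-1 60 50 [0.13, 0.69, -0.81, 1.45, 0.93, 2.0, 2.09]
-1 94 40 [0.6, 0.62, -1.18, 1.6, 0.96, 1.91, 2.16]
-1 94 50 [0.41, 0.63, -1.0, 1.59, 1.01, 1.99, 2.14]
[0.87, 0.13, -0.71, 1.73, -0.02, 1.29, -1.72] [0.74, 0.1, -0.67, 1.6, 0.06, 1.46, -1.83]
[0.92, 0.28, -0.59, 1.65, 0.16, 1.27, -1.24]
[0.9, 0.21, -0.57, 1.47, 0.11, 1.49, -1.21]
[0.1, 0.57, -0.76, 1.71, 0.45, 1.04, -2.28] [0.58, 0.35, -0.72, 1.82, 0.26, 1.07, -2.14]
```

```bash
cat >> plan.py <<'E'
def hook(th,tilt=D(43),d=0,back=0):
    z=u*np.sin(tilt)-k*np.cos(tilt); n=u*np.cos(tilt)+k*np.sin(tilt)
    c=lidpt(th,-.171,.005)+.012*z if th<np.pi/2-tilt else lidpt(th,-.159,.005)
    return c-(.0095+d)*n-back*z, eul(v,z)
E
python3 - <<'E'
from bench import r, optics, status
from plan import *
import cv2
for th in range(0,96,10): assert r.ik(*hook(D(th))) is not None
r.gripper_to(0)
r.reach(*hook(0,d=.014,back=.09))
print(r.movel(hook(0,d=.014)[0],threshold=12))
r.movel(hook(0,d=.001)[0],feed=.06,threshold=8)
for th in(6,14,24,34,46):
    h=r.movel(*hook(D(th),d=.0),feed=.12,threshold=20); print(th,h,np.round(status.read_ft_force(),1))
    if h: break
c=optics.camera("side");cv2.imwrite("pics/s1.png",c["image"][100:300,240:480].repeat(2,0).repeat(2,1)); print(status.read_clock())
E
```

```text
False
6 False [ 0.   2.4 -0.5]
14 False [ 1.7  3.1 -1. ]
24 False [ 0.2  1.5 -0.6]
34 False [ 1.8  1.3 -1.1]
46 False [ 0.2  1.4 -0.9]
9.65
```

View pics/s1.png

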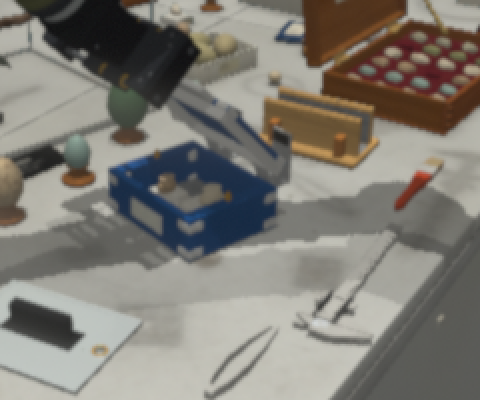

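The picture shows the lid held about halfway open on the finger, with the hinges intact. Continuing to upright.

Run:
```python
from bench import r, optics, status
from plan import *
import cv2
for th in(47.5,56,66,76,84,89,93,96):
    h=r.movel(*hook(D(th)),feed=.1 if th<84 else .05,threshold=8); print(th,h,np.round(status.read_ft_force(),1))
    if h: break
r.dwell(.3)
p=np.array(status.read_tcp_pos())
r.movel(p-.02*u,feed=.05); r.dwell(.3)
r.movel(p-.10*u+.05*k)
for n in("side","scene"):
    c=optics.camera(n);np.savez(n+"2.npz",**c)
    if n=="side": A=c["image"][70:270,240:480]
    else: B=c["image"][90:290,240:480]
cv2.imwrite("pics/s2.png",cv2.resize(np.hstack([A,B]),None,fx=1.65,fy=1.65)); print(status.read_clock())
```

```text
47.5 False [ 1.5 -0.2 -1. ]
56 False [ 0.3  0.7 -0.1]
66 False [ 0.8  0.4 -0.9]
76 False [ 0.6 -0.   0.2]
84 False [ 0.8 -0.2 -0.8]
89 False [-1.3  0.  -0.6]
93 False [-0.2 -0.3  0.1]
96 False [-0.8 -0.5 -0.3]
14.875
```

View pics/s2.png

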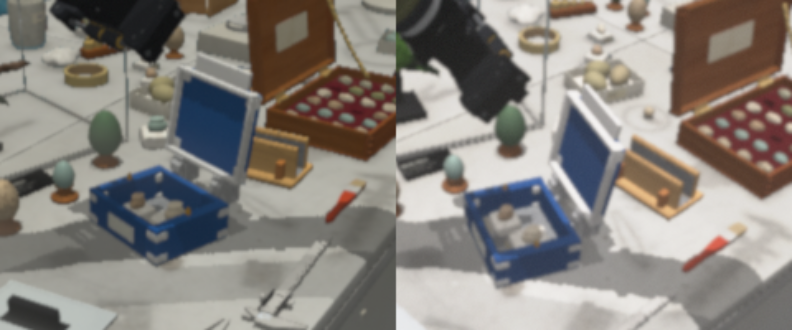

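The lid stands upright against its stops, with its lip ends in the left view at about (187,52) and (250,88). I'll check the prediction for the lip and grasp it.

Run:
```python
from bench import r, optics, status
from plan import *
from h import load,proj
for n,o in(("side2",(240,70)),("scene2",(240,90))):
    c=load(n); print(n,[((proj(c,lidpt(D(96),-.171,.009)+s*.055*v)-o)*1.65+((396,0) if n=="scene2" else 0)).round() for s in(1,-1)])
r.gripper_to(.07)
r.reach(*grasp(D(96),ins=-.05))
print(r.movel(*grasp(D(96),ins=.018),feed=.1,threshold=6),np.round(status.read_ft_force(),1))
r.gripper_to(0,f_grip=35); r.dwell(.2)
print("w",status.read_width(),status.read_finger_force(),np.round(status.read_ft_force(),1),status.read_clock())
```

```text
side2 [array([192.,  52.]), array([244.,  72.])]
scene2 [array([581.,  81.]), array([615., 122.])]
False [ 0.2 -0.5 -0. ]
w 0.007743314658259886 34.96564865112305 [0.7 0.7 0.3] 19.1833
```

Run:
```python
from bench import r, optics, status
from plan import *
import cv2
print(r.movel(*grasp(D(91),ins=.018),feed=.04,threshold=15),np.round(status.read_ft_force(),1))
p,o=grasp(D(91),ins=.018,lift=.03); print(r.movel(p,o,feed=.06,threshold=20),np.round(status.read_ft_force(),1))
p,o=grasp(D(90),ins=.018,lift=.085); print(r.movel(p,o,feed=.1,threshold=20),np.round(status.read_ft_force(),1))
s=np.r_[ST,0]; off=.009*ax(SY)   # lip mid-plane is at lid z 9
os=eul(ax(SY),-k)
r.movel(s+off+(.147+.153)*k,os,feed=.12)
r.movel(s+off+(.085+.153)*k,feed=.12)
c=[optics.camera(n)["image"] for n in("side","scene")]
cv2.imwrite("pics/s3.png",cv2.resize(np.hstack([c[0][30:230,300:500],c[1][60:260,300:500]]),None,fx=2,fy=2)); print(status.read_clock(),np.round(status.read_ft_force(),1),status.read_width())
```

```text
False [ 0.1 -0.2  1.6]
False [-0.1 -0.5 -3.7]
False [ 1.  -0.6 -3.5]
23.4667 [ 0.4 -0.5 -4.2] 0.007906100399181826
```

View pics/s3.png

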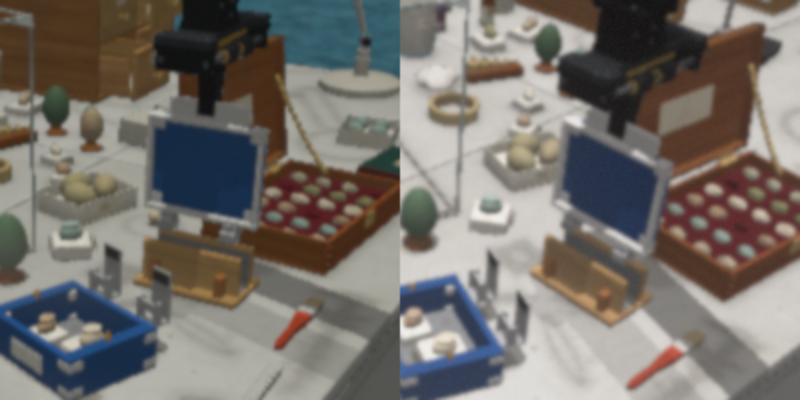

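The lid hangs upright over the slot, parallel to the stand. Lowering it.

Run:
```python
from bench import r, optics, status
from plan import *
p=np.array(status.read_tcp_pos())
p[2]=.045+.153; print(r.movel(p,feed=.06,threshold=5),np.round(status.read_ft_force(),1))
p[2]=.0215+.153; print(r.movel(p,feed=.03,threshold=5),np.round(status.read_ft_force(),1),status.read_tcp_pos())
print(status.read_clock())
```

```text
False [-0.2  0.5 -2.5]
True [-0.4 -0.7  4.7] [ 0.52892552 -0.27450839  0.17440752]
25.0583
```

Run:
```python
from bench import r, optics, status
from plan import *
import cv2
r.gripper_to(.05); r.dwell(.3)
p=np.array(status.read_tcp_pos()); r.movel(p+.11*k,feed=.15)
# look at the studs: put the wrist camera (0.075 ahead of the TCP) over the case
r.reach([.50,.06,.36],[np.pi,0,0]); r.dwell(.2)
c=optics.camera("wrist");np.savez("w3.npz",**c)
print(status.read_clock())
from h import proj
P=[proj(c,np.r_[CT,.055]+s*.068*v) for s in(1,-1)]; print(np.round(P,1))
I=c["image"]; m=lambda q,n:I[int(q[1])-n:int(q[1])+n,int(q[0])-n:int(q[0])+n]
Z=[cv2.resize(m(q,15),(300,300),interpolation=cv2.INTER_CUBIC) for q in P]; print([(int(q[0])-15,int(q[1])-15) for q in P])
s=optics.camera("side")["image"][60:260,300:500]
cv2.imwrite("pics/s4.png",np.vstack([np.hstack(Z),np.hstack([cv2.resize(s,(300,300)),cv2.resize(I,(300,188)) if 0 else cv2.resize(I[:300,100:540],(300,300))])]))
```

```text
28.7583
[[375.5  87. ]
 [344.7 170.3]]
[(360, 71), (329, 155)]
```

View pics/s4.png

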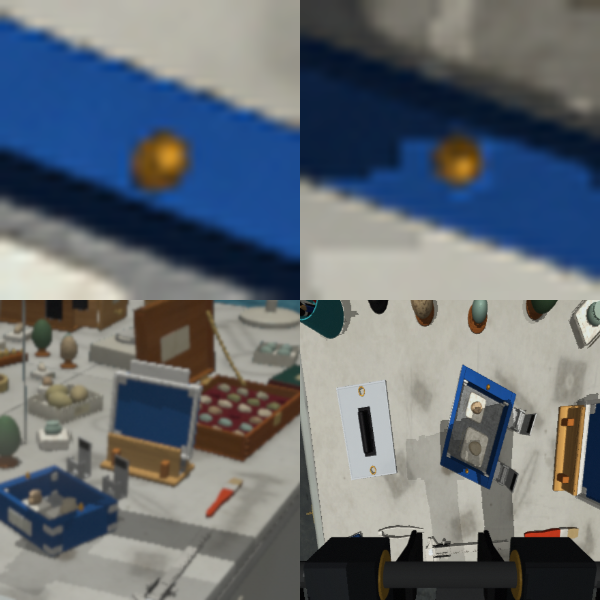

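The lid stands in the slot. The studs show in the crops at about (160,160) and (158,160), within 1 px of the prediction. I'll measure the stud and hole centroids in this same picture.

Run:
```python
from h import *
from plan import *
c=load("w3");I=c["image"];hsv=cv2.cvtColor(I,cv2.COLOR_BGR2HSV)
m=cv2.inRange(hsv,(8,90,50),(30,255,255))
def cen(q,n=9):
    x0,y0=int(round(q[0]))-n,int(round(q[1]))-n; s=m[y0:y0+2*n+1,x0:x0+2*n+1]; y,x=np.nonzero(s)
    return np.array([(x.min()+x.max())/2+x0,(y.min()+y.max())/2+y0]),len(x)
for nm,C,a,zp,z in(("studs",CT,TH,.058,.059),("holes",CV,CY,.005,.005)):
    W=[]
    for s in(1,-1):
        g=np.r_[C,0]+s*.068*ay(a)+zp*k; e,n=cen(proj(c,g)); W.append(onz(c,e,z)); print(nm,e,n,proj(c,g).round(1),W[-1].round(4))
    d=W[0]-W[1]; print(nm,"mid",(W[0]+W[1])[:2]/2,"len",np.hypot(*d[:2]),"yaw",np.arctan2(-d[0],d[1]))
```

```text
studs [376.   86.5] 21 [375.9  86.7] [ 0.6272 -0.0265  0.059 ]
studs [344.5 170.5] 15 [344.9 170.6] [0.4987 0.0185 0.059 ]
studs mid [ 0.56294906 -0.00399216] len 0.13616619180399192 yaw -1.9080293492274611
holes [189.5  90.5] 39 [190.4  91. ] [0.6275 0.281  0.005 ]
holes [206.5 170. ] 28 [207.2 169.8] [0.4911 0.267  0.005 ]
holes mid [0.55933872 0.27398987] len 0.137114470056536 yaw -1.4685919401876966
```

Run:
```python
from bench import r, optics, status
from plan import *
import cv2
cv_=np.array([.5592,.2733,0]);cy=-1.469
cs=np.array([.5629,-.0041,0]);th=-1.9055
og=eul(ax(cy),-k);op=eul(ax(th),-k)
r.reach(cv_+.10*k,og)
print(r.movel(cv_+.010*k,feed=.1,threshold=6))
r.gripper_to(0,f_grip=30); r.dwell(.2); print("w",status.read_width(),status.read_clock(),np.round(status.read_ft_force(),1))
r.movel(cv_+.03*k,feed=.05); r.movel(cv_+.15*k,feed=.15)
r.movel(cs+.15*k,op,feed=.15)
r.movel(cs+.088*k,feed=.08); r.dwell(.2)
print(np.round(status.read_ft_force(),1),status.read_width(),status.read_clock(),status.read_tcp_pos())
for n in("scene","side","wrist"): np.savez(n+"5.npz",**optics.camera(n))
from h import load
a=load("scene5")["image"][170:270,260:380];b=load("side5")["image"][130:230,280:400];w=load("wrist5")["image"]
cv2.imwrite("pics/s5.png",np.vstack([np.hstack([cv2.resize(a,(400,333)),cv2.resize(b,(400,333))]),np.hstack([cv2.resize(w,(400,250)),cv2.resize(w[:200,200:520],(400,250))])]))
```

```text
False
w 0.014102653593894494 32.0583 [-0.  -0.5  0.9]
[-0.1 -0.3 -1.8] 0.013498848353499985 36.6833 [ 0.56329334 -0.00413892  0.08854351]
```

View pics/s5.png

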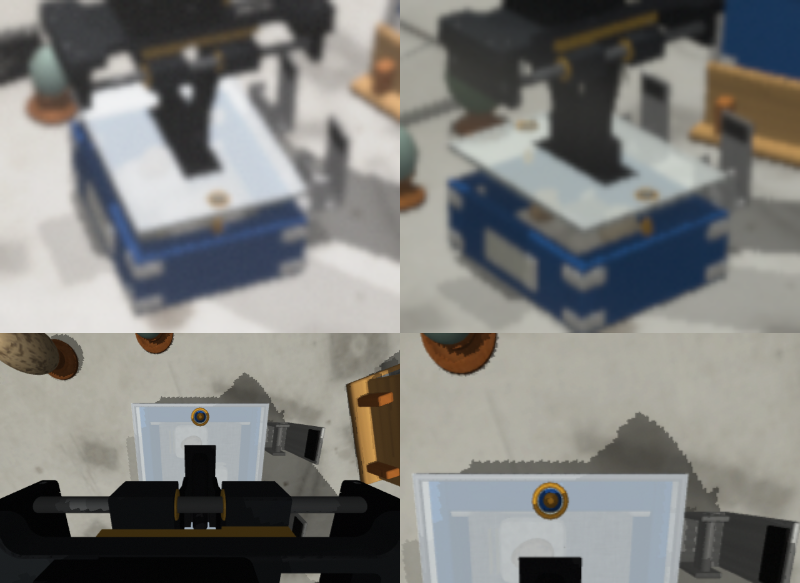

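The cover hangs level over the case, and in the wrist view the far stud shows centred in its hole at (550,500). Lowering.

Run:
```python
from bench import r, optics, status
from plan import *
cs=np.array([.5629,-.0041,0])
print(r.movel(cs+.072*k,feed=.03,threshold=5),status.read_tcp_pos(),np.round(status.read_ft_force(),1))
print(r.movel(cs+.0635*k,feed=.02,threshold=6),status.read_tcp_pos(),np.round(status.read_ft_force(),1),status.read_clock())
```

```text
False [ 0.56294113 -0.00400574  0.0719743 ] [-0.2  0.5 -2.1]
True [ 0.56304932 -0.00412886  0.06494044] [-0.5 -1.3  3.8] 37.9167
```

Run:
```python
from bench import r, optics, status
from plan import *
import cv2
r.gripper_to(.04); r.dwell(.2)
p=np.array(status.read_tcp_pos()); r.movel(p+.15*k,feed=.12); r.reach([.47,.12,.36],[np.pi,0,0]); r.dwell(.3)
a=optics.camera("side")["image"][60:260,270:470];w=optics.camera("wrist")["image"][:250,200:450]
cv2.imwrite("pics/s6.png",np.hstack([cv2.resize(a,(400,400)),cv2.resize(w,(400,400))])); print(status.read_clock())
```

```text
41.5333
```

View pics/s6.png

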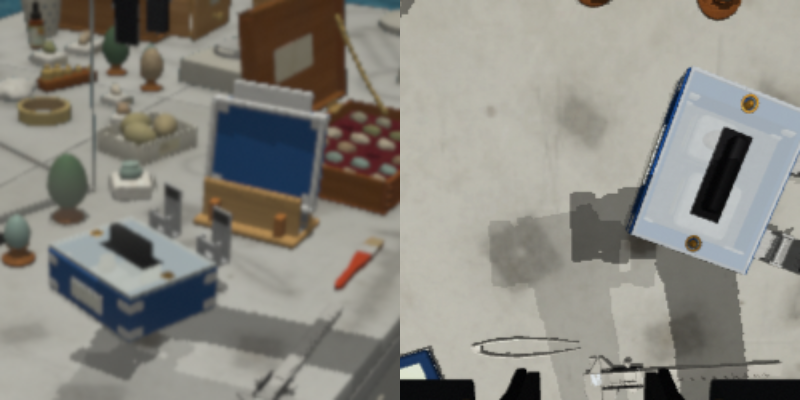

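The cover lies flat on the case with studs up through both holes at (750,103) and (694,243). The lid stands in its slot and the bystanders look undisturbed.

```bash
python3 -c "
from bench import r, optics, status
print(r.finish_job(),status.read_clock())"
```

```text
the job is handed in; nothing more can be done
the job is handed in; nothing more can be done
```

The job is handed in at about 42 s of the 69 s allowed; the last pictures show the lid upright in the stand's slot and the cover flat on the case with both studs through its holes, though the hand-in returned no verdict.

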